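# Reset the tripped breaker under the push-latch cover of the bench power box

## Robot

A 6-joint arm with a two-finger parallel gripper is mounted at the origin on the work surface. World frame = base frame: x ahead of the robot, y to its left, z up, the work surface at z = 0. Lengths are in m, angles in rad, forces in N, time in s.
With the tool pointing down it reaches from about 0.325 to 0.925 m from the base axis. Payload 3.1 kg.
Tool frame: the origin (TCP) lies on the centre line of the jaws, within the pads' length; the fingertips stand 14 mm ahead of it and the grasp point (between the pads) lies 5 mm behind it; y points along the fingers, x is the direction in which the jaws open and shut, and the axes are right-handed (so a half turn about y gives the same grasp; the last joint's range is limited). The gripper opens to 85 mm and grips with 20 to 120 N. Pads are 22 mm wide; open, the fingers measure 114 mm over their backs; the gripper's body (76 mm by 85 mm) begins 54 mm behind the grasp point. The pads swing forward as they close: fully open they stand 13 mm farther back than shut.
Start: joints at [1.199, 0.217, 1.613, -0, 1.311, -0.112], TCP at [0.161, 0.604, 0.245] pointing down, gripper open.
Joint ranges: [-2.75, 2.75], [-0.78, 2.1], [0.31, 2.55], [-1.13, 4.27], [0.13, 2.63], [-2.58, 2.58]. Speed limits (rad/s): [2.79, 2.79, 3.14, 3.14, 3.14, 3.14].

## Interface

Orientations are given as [roll, pitch, yaw] about the fixed x, y, z axes, in that order (R = Rz(yaw) Ry(pitch) Rx(roll)).
In Python, from station import robot, eyes, recognise, tip_of gives the robot as it stands.
- The arm moves only by the tool apply_moves, never from a script. Its arguments are lists of equal length, an entry for each row: "grip": the finger opening in cm, from 0 to 8.54; "dp": the shift along the tool's x, y, z in cm, a list of three; "rotation": the turn, a rotation vector about the tool's x, y, z in degrees, a list of three. A call has 1 to 10 rows; each row shifts and turns the commanded pose from where the row before left it, along the tool's axes as they then stand; what a row does not reach is not made up. A row lasts 1/12 s, in which the tool goes at most 41.7 mm and 7.16 degrees, less where a joint would pass 70% of its speed; a pose out of reach is approached as far as the arm can. A call is refused whole if a number of a shift passes 4.17 or a number of a turn 7.16, either way. A call with a gripper value outside its range is refused whole. The fingers move at their own pace and stop on an object; the grip force is fixed at half the most. Time passes only in rows, so rows that do not move let the fingers close. It gives the time, the measured TCP pose, the force and the opening at its end, in the units of the state.
- robot.observe(): the state, without advancing time (a new reading comes with each control period).
- eyes.read_camera(name): name is "scene" or "top" or "wrist"; returns a dict with "pixels" (384x512x3 uint8, blue, green, red), "mtx" (3x3 intrinsics, pixels), "distortion" ([k1, k2, p1, p2, k3] as OpenCV has them; the pictures are not rectified), "extrinsics" (4x4, takes a point from camera to world coordinates). Camera axes: x right, y down, z forward; pixel columns grow to the right and rows downward; lengths in m; the calibration is good to about 2 mm. A picture is of the moment at which its call begins. There is no depth.
- robot.close_job(): hands the job in, once; it reports no verdict.
Trained networks look in a picture, given as the dict that the camera call returned (one of the last four; its "shot" number tells which), for a name from the list of things; names that differ only in an ending like _2 or _b are one class to them, and where a whole thing is asked for, a point or a joint stands for the part that bears it (a point fixed in the world has none). Each returns a list of dicts, best first, with "score" (0 to 1); they miss things now and then, are a little off and sometimes report something else, mostly with a low value. They report only what shows in the picture. A call takes as long as a camera call.
- recognise(thing, picture): "xyz" ([x, y, z] in m, in world coordinates, good to about 4 mm: the middle of the surface that is visible of it).
- tip_of(thing, picture): "xyz" ([x, y, z] in m, in world coordinates, good to about 4 mm: a listed point, or the origin of a listed thing).
The state is a dict: "time_s": time; "joint_pos": joint angles; "qd": joint speeds; "tau": joint torques, N m; "tcp_pos": TCP position; "eef_rot": TCP orientation; "contact_force": force on the tool from outside, world axes, zero at the start; "wrist_torque": the same for the moment, N m; "opening": opening from 0.0 (shut) to 1.0 (fully open).
Only numpy, scipy, OpenCV 4.12 (cv2) and the standard library are available. Lean on these libraries where they do the work, as an engineer would, in place of code of your own. Each camera call takes 0.05 s, during which the arm holds its last target.

## Task

The bench power box has tripped: press its sprung cover once and let go so that it pops open, press the breaker button underneath fully home, then press the cover down again until it latches shut and take your hand away. Do it all by pressing with the fingers, and leave the things lying around the box where they are.

Things in the scene. Friction and masses are not known exactly. Their poses are not given: they have to be found in the camera images.
- power_box: Fixed black box, 150 mm deep (its x) by 200 mm wide (its y), top face 70 mm above the bench. Origin: centre of its underside; x points to its back, away from the robot at yaw 0, z up. A grey cover lies over a recess in its top: opening x -29 to +22, y -38 to +38 mm, 30 mm deep. Beside the cover runs a low grey rail on each side (5 mm thick at y +-49.5 mm, top 78 mm above the bench).
- cover_hinge (a point): Middle of the cover's hinge axis, which lies along the box's y, at box x = +30 mm, 77 mm above the bench; fixed to the box, shares its axes. Latched, the cover's upper face is level, 79 mm above the bench; fully open, its free edge is 57 mm above the hinge and 19 mm in front of it.
- cover_pad (a point): Where to press the cover: top of a low bar (44 mm along the box's y, 8 mm wide, 2 mm proud of the upper face), on the middle line, 45 mm from the hinge axis. The cover is a plate 4 mm thick, 88 mm wide, reaching 60 mm from the hinge to the box's front; its mid-plane passes through the hinge axis. The point moves with it: x from free edge to hinge, z out of the upper face.
- cover (a joint): Cover angle (rad): 0 to 0.01 latched, 1.25 open (sprung), -0.06 rigid end stop. Push-push latch: pressed from latched to beyond -0.04 (2 mm at the pad, about 2 N) and let go, it swings open in 1 to 2 s once nothing is in its way. From open, pressed down beyond -0.04 (3 N at the pad, brief peaks of 6 N; 8 N is ample) and let go, it stays latched. Each full press changes the state.
- breaker_top (a point): Centre of the flat top of the breaker button: upright black cylinder, 18 mm diameter, white stem, in the recess 40 mm in front of the hinge axis (box x = -10, y = 0). Tripped, 67 to 69 mm above the bench; home, 62 mm. z up. Hidden while the cover is shut. 28 mm to either side stand low fixed caps, tops 53 mm above the bench.
- breaker (a joint): Travel of the breaker button (m): 0 to 0.002 = tripped, standing proud; 0.007 = fully home, at its end stop. It moves straight down against 2.5 N of friction and stays where it is left.
- flux_jar: Bystander: loose amber jar with a cap, 48 mm diameter, 55 mm tall; origin at the centre of its underside.
- spool: Bystander: loose empty white spool standing upright, 52 mm diameter, 40 mm tall; origin at the centre of its underside.
- screwdriver: Bystander: loose screwdriver, 160 mm long, lying on the bench behind the box along its own x axis; origin at the middle of its length, on the bench.
- circuit_board: Bystander: loose green circuit board 50 x 75 mm, up to 13 mm high, lying flat in front of the box; origin at the centre of its underside.

How it is judged:
On the way, in this order (a step that is already met when the one before it is completed fails the run):
1. the cover has popped open (more than 1.0 rad) (value of joint cover above 1 rad), for 0.2 s.
2. the breaker button is pressed home (at least 6 mm) with the cover open (value of joint breaker above 0.006 m and value of joint cover above 0.5 rad), for 0.1 s.
3. the cover is latched shut again with nothing pressing it (value of joint cover between -0.02 and 0.03 rad and contact force between the fingers and cover below 0.2 N), for 0.3 s.
At the end, for the whole second after the job is handed in: The cover is latched shut (joint between -0.02 and 0.03 rad, staying so by itself) and the breaker button is home (pressed in by more than 6 of its 7 mm) (value of joint cover between -0.02 and 0.03 rad and value of joint breaker above 0.006 m); the robot touches nothing.
It fails at once if the jar, spool, screwdriver or circuit board is knocked, lifted or carried (moved more than 30 mm) (distance of any of flux_jar, spool, screwdriver, circuit_board from where it was at the start of the episode above 0.03 m).
It also fails if it takes over 51 s, if anything falls off the work surface, if the arm or the gripper's body presses on something with over 40 N, if the wrist force passes 120 N, or if a joint passes its speed limit or range.

## Working session

There is one attempt and no reset: what is moved stays moved. The work goes in short steps, Python scripts to look and compute and a tool call to move; the robot and the scene stay as the last step left them, time stands still between calls to the robot, and variables do not carry over. Pictures are saved under pics/ and viewed, and the job is handed in when it is done.

Besides the shell and the picture viewer there is one more tool, called after ">>>" as name(argument=value, ...) on one line, values as JSON. apply_moves: Moves the arm, as the interface text tells. Its arguments: {"type":"object","properties":{"grip":{"type":"array","items":{"type":"number"}},"dp":{"type":"array","items":{"type":"array","items":{"type":"number"}}},"rotation":{"type":"array","items":{"type":"array","items":{"type":"number"}}}},"required":["grip","dp","rotation"]}

```bash
ls; mkdir -p pics; python3 - <<'E'
from station import robot, eyes, recognise, tip_of
import cv2
s=robot.observe(); print({k:s[k] for k in ("time_s","tcp_pos","eef_rot","opening","contact_force")})
for c in ("scene","top"):
    p=eyes.read_camera(c); cv2.imwrite(f"pics/{c}1.png",p["pixels"])
    for t in ("power_box","cover_hinge","cover_pad"):
        print(c,t,tip_of(t,p)[:2])
    for t in ("flux_jar","spool","screwdriver","circuit_board"):
        print(c,t,tip_of(t,p)[:1])
print(robot.observe()["time_s"])
E
```

```text
pics
{'time_s': 0.0, 'tcp_pos': array([0.16023864, 0.60330454, 0.24397627]), 'eef_rot': array([-1.57053035,  0.002358  ,  1.31098714]), 'opening': 1.0034407310714695, 'contact_force': array([ 0.74408154,  0.24418   , -0.62510077])}
scene power_box [{'xyz': [0.5432, 0.1916, 0.0005], 'score': 0.63}]
scene cover_hinge [{'xyz': [0.5708, 0.1889, 0.0821], 'score': 0.63}]
scene cover_pad [{'xyz': [0.532, 0.19, 0.0851], 'score': 0.93}]
scene flux_jar [{'xyz': [0.4937, 0.0364, -0.0028], 'score': 0.59}]
scene spool [{'xyz': [0.521, 0.4014, 0.002], 'score': 0.95}]
scene screwdriver [{'xyz': [0.6961, 0.1281, -0.0007], 'score': 0.73}]
scene circuit_board [{'xyz': [0.376, 0.1949, 0.0041], 'score': 0.59}]
top power_box [{'xyz': [0.5466, 0.1901, -0.0012], 'score': 0.6}]
top cover_hinge [{'xyz': [0.5784, 0.1843, 0.0787], 'score': 0.96}]
top cover_pad [{'xyz': [0.5281, 0.1894, 0.0796], 'score': 0.65}]
top flux_jar [{'xyz': [0.495, 0.0384, -0.0034], 'score': 0.6}]
top spool [{'xyz': [0.5259, 0.3996, 0.0017], 'score': 0.74}]
top screwdriver [{'xyz': [0.7007, 0.129, 0.0006], 'score': 0.93}]
top circuit_board [{'xyz': [0.3757, 0.1934, 0.0011], 'score': 0.71}]
0.8
```

View images.

View pics/scene1.png

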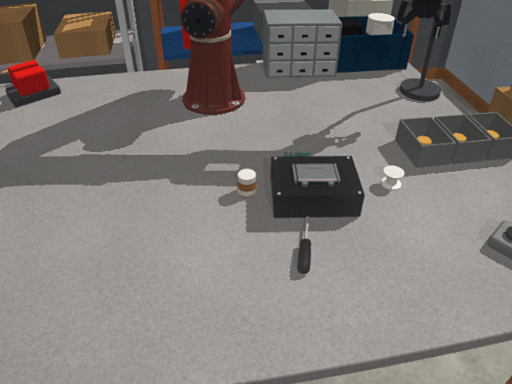

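View pics/top1.png

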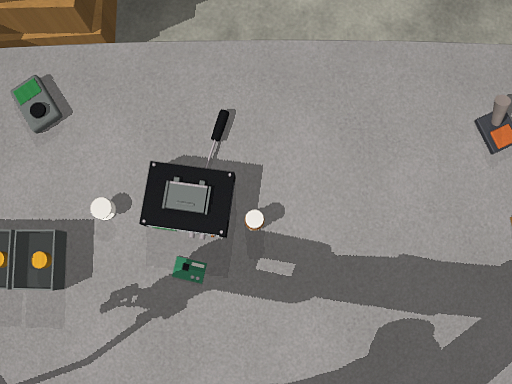

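The scene picture shows the black box around (316,185), with the jar at (247,182) and spool at (393,178). The top picture shows the box at about (188,199), slightly rotated, with the cover at (187,197) and the board at (190,269). Next I measure the box yaw from its outline.

```bash
cat > h.py <<'E'
import numpy as np, cv2
def back(p,uv,z):
    n=cv2.undistortPoints(np.array(uv,float).reshape(-1,1,2),p["mtx"],np.array(p["distortion"])).reshape(-1,2)
    T=np.array(p["extrinsics"]); d=np.c_[n,np.ones(len(n))]@T[:3,:3].T; o=T[:3,3]
    return o+d*((z-o[2])/d[:,2])[:,None]
def proj(p,X):
    T=np.linalg.inv(p["extrinsics"]); r,_=cv2.Rodrigues(T[:3,:3])
    return cv2.projectPoints(np.array(X,float).reshape(-1,3),r,T[:3,3],p["mtx"],np.array(p["distortion"]))[0].reshape(-1,2)
E
python3 - <<'E'
from station import robot, eyes
import cv2,numpy as np
from h import *
p=eyes.read_camera("top")
print(p["extrinsics"][:3,3], robot.observe()["time_s"])
im=p["pixels"]; c=im[120:300,90:290]; 
cv2.imwrite("pics/topc.png",cv2.resize(c,None,fx=4,fy=3.3,interpolation=cv2.INTER_CUBIC)[:600])
S=np.array([(152.5,163.5),(233,174),(222.5,233),(143,221.5)])
B=back(p,S,0.07); print(B.round(4)); print(B.mean(0))
e=B[0]-B[1]; f=B[3]-B[2]; g=B[0]-B[3]; h=B[1]-B[2]
for v in (e,f,g,h): print(np.linalg.norm(v), np.degrees(np.arctan2(v[1],v[0])))
m=(im.max(2)<45).astype(np.uint8)
n,l,st,ce=cv2.connectedComponentsWithStats(m)
k=l[180,160]; print(st[k]); cn,_=cv2.findContours((l==k).astype(np.uint8),0,2)
b=back(p,max(cn,key=len).reshape(-1,2),0.07)[:,:2]
print(cv2.minAreaRect((b*1000).astype(np.float32)))
E
```

```text
[0.38572532 0.04294538 1.11249738] 0.85
[[0.6234 0.2733 0.07  ]
 [0.5963 0.0846 0.07  ]
 [0.46   0.1089 0.07  ]
 [0.4874 0.2916 0.07  ]]
[0.54178549 0.18960583 0.07      ]
0.1906478326353096 81.84137801614249
0.18483682396465037 81.4614123868905
0.13721972262886442 -7.675601601654741
0.13851896031140865 -10.08579744827917
[ 140  161   95   77 4150]
((540.5475463867188, 189.43728637695312), (202.7771453857422, 151.0105438232422), 81.42236328125)
```

View pics/topc.png

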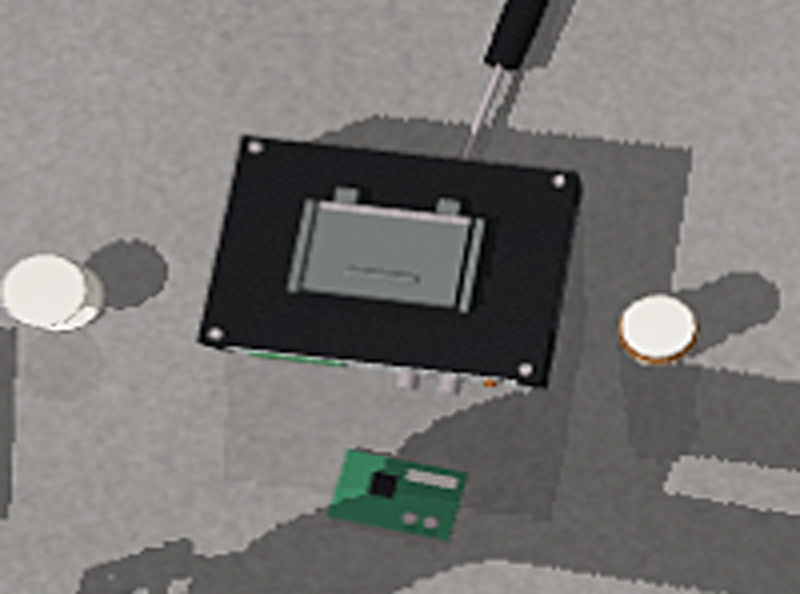

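>>> apply_moves(grip=[0, 0, 0, 0, 0, 0, 0, 0, 0, 0], dp=[[0, 0, 0], [-2.5, 0, -3.0], [-2.5, 0, -3.0], [-2.5, 0, -3.0], [-2.5, 0, -3.0], [-2.5, 0, -3.0], [-2.5, 0, -3.0], [-2.5, 0, -3.0], [-2.5, 0, -3.0], [-2.5, 0, -3.0]], rotation=[[0, -6.4, 0], [0, 0, 0], [0, 0, 0], [0, 0, 0], [0, 0, 0], [0, 0, 0], [0, 0, 0], [0, 0, 0], [0, 0, 0], [0, 0, 0]])

```text
time_s: 1.68
tcp_pos: [0.3954, 0.3401, 0.2457]
eef_rot: [-1.571, -0.001, 1.423]
contact_force: [1.2, 0.5, -0.8]
opening: -0.0
```

>>> apply_moves(grip=[0, 0, 0, 0, 0, 0, 0], dp=[[-2.4, 0, -3.0], [-2.4, 0, -3.0], [-2.4, 1, -3.0], [-2.4, 2, -3.0], [-2.2, 2.5, -2.5], [0, 2.5, 0], [0, 0, 0]], rotation=[[0, 0, 0], [0, 0, 0], [0, 0, 0], [0, 0, 0], [0, 0, 0], [0, 0, 0], [0, 0, 0]])

```text
time_s: 2.27
tcp_pos: [0.5166, 0.2019, 0.1605]
eef_rot: [-1.561, 0.004, 1.419]
contact_force: [-1.8, -1.7, -0.4]
opening: -0.003
```

```bash
python3 - <<'E'
from station import robot, eyes, recognise, tip_of
import cv2,numpy as np
from h import *
s=robot.observe(); print(s["tcp_pos"],s["eef_rot"],s["contact_force"])
for c in ("top","wrist","scene"):
    p=eyes.read_camera(c); print(c,[tip_of(t,p)[:1] for t in ("cover_pad","power_box")])
    im=p["pixels"].copy()
    cx,cy,a=0.542,0.190,np.radians(-8.5)
    def W(x,y,z): return [cx+x*np.cos(a)-y*np.sin(a),cy+x*np.sin(a)+y*np.cos(a),z]
    for P in (W(-.015,.022,.081),W(-.015,-.022,.081),W(-.03,.044,.079),W(-.03,-.044,.079),W(.075,.1,.07),W(-.075,.1,.07),W(-.075,-.1,.07),W(.075,-.1,.07)):
        q=proj(p,P)[0]
        if abs(q).max()<2000: cv2.circle(im,tuple(int(round(v)) for v in q),1,(0,0,255),-1)
    cv2.imwrite(f"pics/{c}2.png",im if c=="wrist" else cv2.resize(im[110:250,100:260] if c=="top" else im[120:240,220:420],None,fx=4,fy=4))
E
```

```text
[0.51663422 0.20185282 0.16054452] [-1.56117341  0.00400392  1.41896974] [-1.76351075 -1.68217809 -0.43782528]
top [[], [{'xyz': [0.5459, 0.19, 0.0032], 'score': 0.64}]]
wrist [[{'xyz': [0.5266, 0.1961, 0.0807], 'score': 0.92}], [{'xyz': [0.5438, 0.1909, -0.0014], 'score': 0.77}]]
scene [[{'xyz': [0.5286, 0.1931, 0.0859], 'score': 0.75}], [{'xyz': [0.5414, 0.1903, -0.0041], 'score': 0.81}]]
```

View pics/wrist2.png

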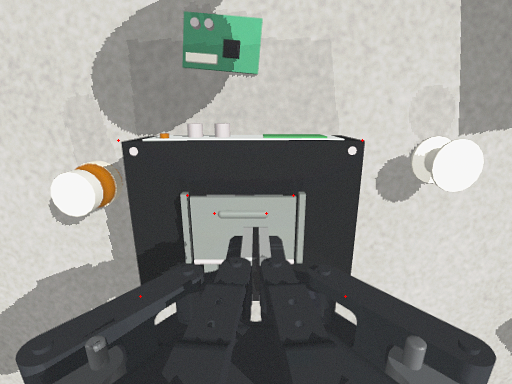

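View pics/scene2.png

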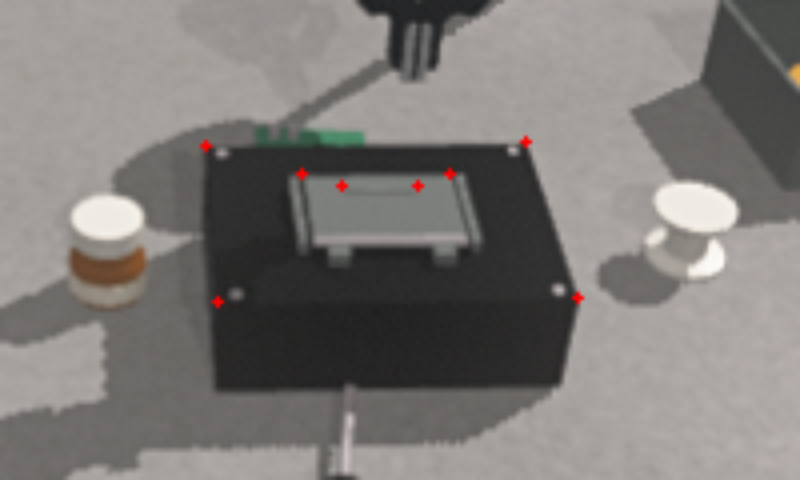

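The wrist picture shows the pad bar at (219–267, 214), and my predicted points fall within about 2 mm of it. The scene picture shows that the projected box corners fit.

>>> apply_moves(grip=[0, 0, 0], dp=[[0, 0, 0], [0, 2.0, 0], [0, 0, 0]], rotation=[[0, 0, 0], [0, 0, 0], [0, 0, 0]])

```text
time_s: 2.97
tcp_pos: [0.5174, 0.2044, 0.1438]
eef_rot: [-1.567, 0.002, 1.423]
contact_force: [-0.9, 0.4, -0.7]
opening: 0.0
```

>>> apply_moves(grip=[0, 0, 0, 0], dp=[[-0.9, 0.5, -1.15], [0, 1.5, 0], [0, 1.5, 0], [0, 0, 0]], rotation=[[0, 0, 0], [0, 0, 0], [0, 0, 0], [0, 0, 0]])

```text
time_s: 3.3
tcp_pos: [0.5279, 0.1928, 0.1084]
eef_rot: [-1.566, 0.002, 1.422]
contact_force: [-1.3, 0.1, 0.8]
opening: 0.002
```

```bash
python3 - <<'E'
from station import robot, eyes, recognise, tip_of
import cv2
s=robot.observe(); print(s["tcp_pos"],s["eef_rot"],s["contact_force"])
for c in ("wrist","scene"):
    p=eyes.read_camera(c); im=p["pixels"]
    cv2.imwrite(f"pics/{c}3.png",im if c=="wrist" else cv2.resize(im[100:220,220:420],None,fx=4,fy=4))
s=robot.observe(); print(s["tcp_pos"],s["contact_force"])
E
```

```text
[0.52785801 0.19279287 0.10844198] [-1.56591372  0.00227183  1.4221554 ] [-1.31585569  0.06647259  0.77891613]
[0.52934961 0.19351584 0.11082433] [ 0.13130443 -0.09793614 -0.16876529]
```

View pics/wrist3.png

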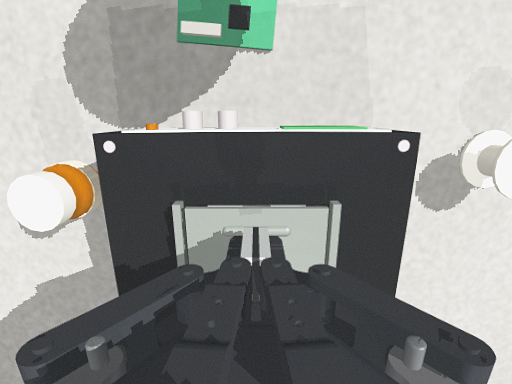

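View pics/scene3.png

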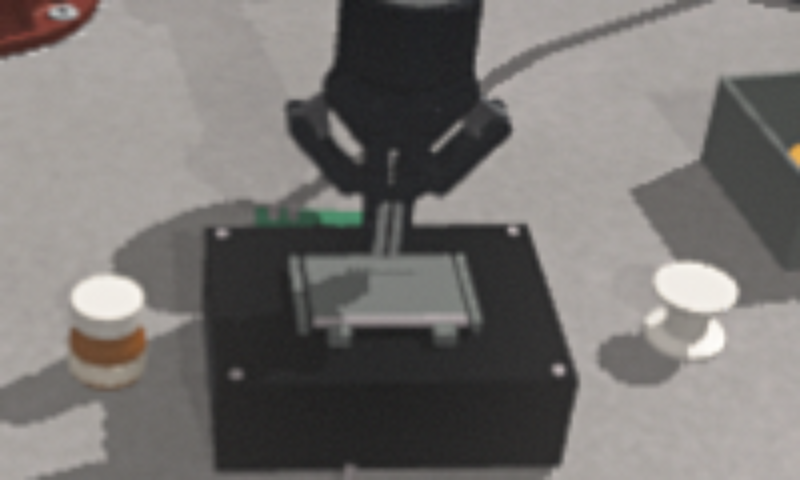

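The wrist picture shows the fingertips over the bar at (257,232). The scene picture shows the tips just above the cover, laterally near its middle at (385,255). Descending.

>>> apply_moves(grip=[0, 0, 0, 0], dp=[[0, 0.7, 0], [0, 0.5, 0], [0, 0, 0], [0, 0, 0]], rotation=[[0, 0, 0], [0, 0, 0], [0, 0, 0], [0, 0, 0]])

```text
time_s: 3.73
tcp_pos: [0.5293, 0.194, 0.099]
eef_rot: [-1.57, 0.0, 1.423]
contact_force: [-0.6, -0.0, -0.5]
opening: -0.003
```

>>> apply_moves(grip=[0, 0, 0], dp=[[0, 0.2, 0], [0, 0.1, 0], [0, 0, 0]], rotation=[[0, 0, 0], [0, 0, 0], [0, 0, 0]])

```text
time_s: 3.98
tcp_pos: [0.5293, 0.194, 0.096]
eef_rot: [-1.571, 0.0, 1.423]
contact_force: [-0.1, -0.8, 0.7]
opening: 0.002
```

>>> apply_moves(grip=[0, 0, 0], dp=[[0, 0.1, 0], [0, 0.1, 0], [0, 0, 0]], rotation=[[0, 0, 0], [0, 0, 0], [0, 0, 0]])

```text
time_s: 4.23
tcp_pos: [0.5295, 0.1941, 0.0942]
eef_rot: [-1.571, -0.0, 1.423]
contact_force: [-1.3, 0.5, 1.6]
opening: 0.001
```

>>> apply_moves(grip=[0, 0, 0], dp=[[0, 0.1, 0], [0, 0.05, 0], [0, 0, 0]], rotation=[[0, 0, 0], [0, 0, 0], [0, 0, 0]])

```text
time_s: 4.48
tcp_pos: [0.5295, 0.1941, 0.0926]
eef_rot: [-1.571, -0.0, 1.423]
contact_force: [-0.7, 1.2, 1.8]
opening: -0.0
```

>>> apply_moves(grip=[0, 0, 0], dp=[[0, 0.1, 0], [0, 0, 0], [0, 0, 0]], rotation=[[0, 0, 0], [0, 0, 0], [0, 0, 0]])

```text
time_s: 4.73
tcp_pos: [0.5295, 0.1941, 0.092]
eef_rot: [-1.571, -0.0, 1.423]
contact_force: [-2.2, -0.4, 5.1]
opening: -0.001
```

>>> apply_moves(grip=[0, 0, 0, 0, 0, 0, 0, 0, 0, 0], dp=[[0, -1.5, 0], [0, -3, 1], [0, -3, 2], [0, -3, 2], [0, -1, 0], [0, 0, 0], [0, 0, 0], [0, 0, 0], [0, 0, 0], [0, 0, 0]], rotation=[[0, 0, 0], [0, 0, 0], [0, 0, 0], [0, 0, 0], [0, 0, 0], [-6.5, 0, 0], [-6.5, 0, 0], [-6.5, 0, 0], [0, 0, 0], [0, 0, 0]])

```text
time_s: 5.57
tcp_pos: [0.4783, 0.2013, 0.2049]
eef_rot: [-1.907, 0.002, 1.424]
contact_force: [0.6, 0.4, 0.6]
opening: -0.002
```

>>> apply_moves(grip=[0, 0, 0, 0, 0, 0, 0, 0], dp=[[0, 0, 0], [0, 0, 0], [0, 0, 0], [0, 0, 0], [0, 0, 0], [0, 0, 0], [0, 0, 0], [0, 0, 0]], rotation=[[0, 0, 0], [0, 0, 0], [0, 0, 0], [0, 0, 0], [0, 0, 0], [0, 0, 0], [0, 0, 0], [0, 0, 0]])

```text
time_s: 6.23
tcp_pos: [0.48, 0.2014, 0.2065]
eef_rot: [-1.911, 0.0, 1.423]
contact_force: [-0.3, 0.1, 0.3]
opening: -0.001
```

```bash
python3 - <<'E'
from station import robot, eyes, recognise, tip_of
import cv2
for c in ("wrist","scene"):
    p=eyes.read_camera(c); im=p["pixels"]
    print(c,[tip_of(t,p)[:1] for t in ("breaker_top","cover_pad")])
    cv2.imwrite(f"pics/{c}4.png",im if c=="wrist" else cv2.resize(im[100:220,220:420],None,fx=4,fy=4))
s=robot.observe(); print(s["time_s"],s["tcp_pos"],s["eef_rot"],s["contact_force"])
E
```

```text
wrist [[{'xyz': [0.3757, 0.1929, 0.0009], 'score': 0.17}], [{'xyz': [0.5532, 0.1911, 0.1145], 'score': 0.64}]]
scene [[], [{'xyz': [0.5608, 0.1889, 0.124], 'score': 0.67}]]
6.5333 [0.47992733 0.20143227 0.2065707 ] [-1.91115948e+00 -3.10104270e-07  1.42278433e+00] [-0.12293112  0.21540022 -0.24298151]
```

View pics/wrist4.png

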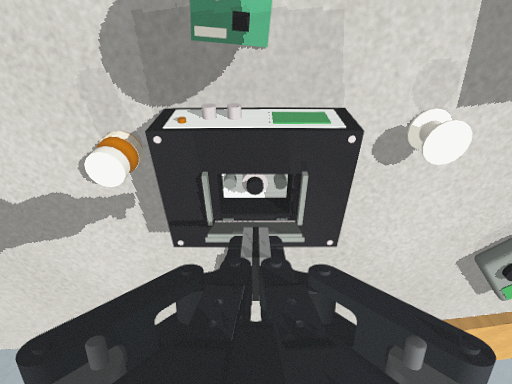

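View pics/scene4.png

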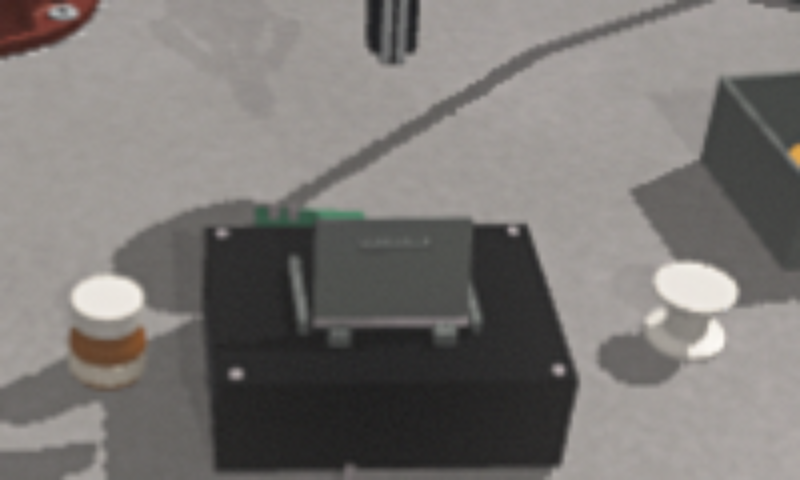

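The cover is open in both pictures. In the wrist picture the button top shows at (255,186), between the caps.

```bash
python3 - <<'E'
from station import robot, eyes
from h import *
p=eyes.read_camera("wrist")
im=p["pixels"]; m=(im[175:197,244:268].max(2)<50); ys,xs=np.nonzero(m); print(xs.mean()+244,ys.mean()+175,m.sum(),xs.min()+244,xs.max()+244,ys.min()+175,ys.max()+175)
B=back(p,[(255,184.5),(255,186)],.068); print(B)
s=robot.observe(); a=s["eef_rot"]
from scipy.spatial.transform import Rotation as R
r=R.from_euler("xyz",a); M=r.as_matrix(); print(M.round(3))
t=s["tcp_pos"]
# tip front lower corner: tcp+14mm y + h*z
for h in (0,.011):
    q=t+M@[0,.014,h]; print(h,q)
cv2.imwrite("pics/w5.png",cv2.resize(im[150:280,180:330],None,fx=4,fy=4,interpolation=cv2.INTER_CUBIC))
E
```

```text
253.99354838709678 184.81935483870967 155 247 261 177 193
[[0.52922399 0.19489035 0.068     ]
 [0.53108172 0.19461394 0.068     ]]
[[ 0.147  0.33  -0.932]
 [ 0.989 -0.049  0.139]
 [ 0.    -0.943 -0.334]]
0 [0.48456071 0.20075153 0.19340621]
0.011 [0.47430524 0.20228084 0.1897338 ]
```

View pics/w5.png

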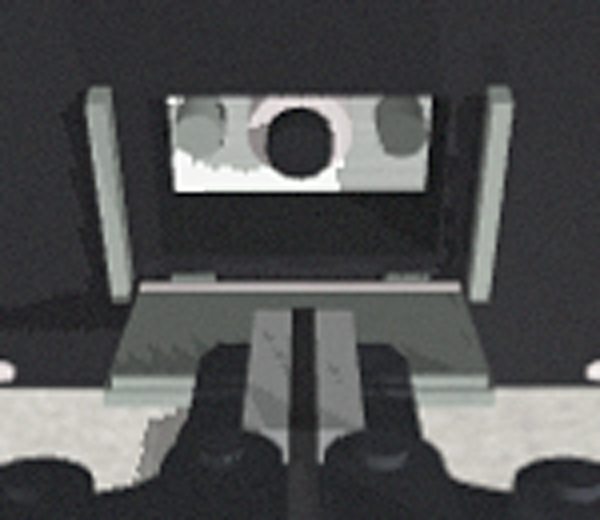

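>>> apply_moves(grip=[0, 0, 0, 0, 0, 0, 0, 0], dp=[[0, 0, 0], [0, 2.5, 0.6], [0, 3, 0], [0, 3, 0], [0, 2, 0], [0, 1, 0], [0, 0, 0], [0, 0, 0]], rotation=[[-7, 0, 0], [0, 0, 0], [0, 0, 0], [0, 0, 0], [0, 0, 0], [0, 0, 0], [0, 0, 0], [0, 0, 0]])

```text
time_s: 7.25
tcp_pos: [0.5254, 0.1946, 0.1009]
eef_rot: [-2.033, 0.0, 1.423]
contact_force: [-0.8, -0.0, -0.2]
opening: -0.001
```

```bash
cat > c.py <<'E'
from station import robot, eyes
from h import *
from scipy.spatial.transform import Rotation as R
def st():
    s=robot.observe(); M=R.from_euler("xyz",s["eef_rot"]).as_matrix()
    print(s["time_s"],s["tcp_pos"].round(4),s["contact_force"].round(1)); print("corner",(s["tcp_pos"]+M@[0,.014,.011]).round(4)); print(M.round(3))
E
python3 - <<'E'
from c import *
st()
for c in ("wrist","scene"):
    p=eyes.read_camera(c); im=p["pixels"]
    cv2.imwrite(f"pics/{c}6.png",im if c=="wrist" else cv2.resize(im[100:220,220:420],None,fx=4,fy=4))
st()
E
```

```text
7.25 [0.5254 0.1946 0.1009] [-0.8 -0.  -0.2]
corner [0.5218 0.1951 0.0835]
[[ 0.148  0.441 -0.885]
 [ 0.989 -0.066  0.132]
 [-0.    -0.895 -0.446]]
7.35 [0.5262 0.1951 0.1025] [ 0.5  0.3 -0.5]
corner [0.5227 0.1957 0.0851]
[[ 0.147  0.443 -0.884]
 [ 0.989 -0.065  0.132]
 [ 0.001 -0.894 -0.448]]
```

View pics/wrist6.png

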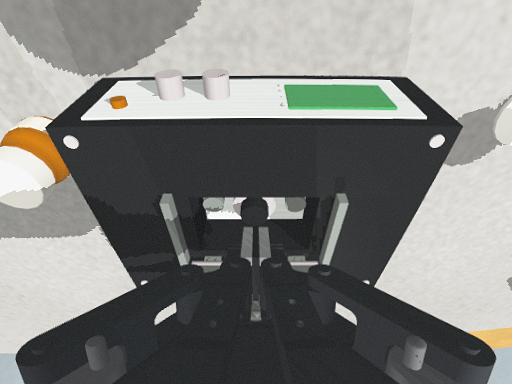

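View pics/scene6.png

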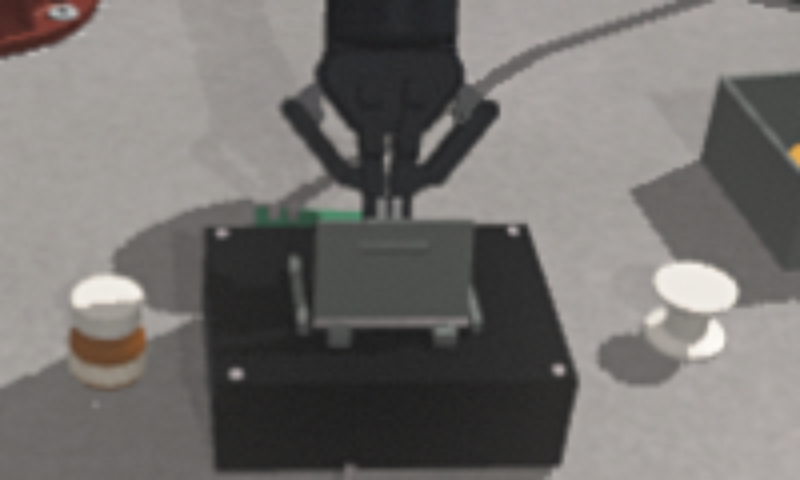

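The wrist picture shows the button at (255,208), directly ahead of the tips. The scene picture shows the cover still clear of the gripper. Continuing along the axis, then straight down.

>>> apply_moves(grip=[0, 0, 0, 0], dp=[[0, 0.8, 0], [0, 0.6, 0], [0, 0, 0], [0, 0, 0]], rotation=[[0, 0, 0], [0, 0, 0], [0, 0, 0], [0, 0, 0]])

```text
time_s: 7.68
tcp_pos: [0.5314, 0.1936, 0.0882]
eef_rot: [-2.033, 0.0, 1.423]
contact_force: [0.3, 0.2, 0.3]
opening: -0.003
```

>>> apply_moves(grip=[0, 0, 0, 0, 0, 0], dp=[[0, 0.18, 0.09], [0, 0.18, 0.09], [0, 0.18, 0.09], [0, 0, 0], [0, 0, 0], [0, 0, 0]], rotation=[[0, 0, 0], [0, 0, 0], [0, 0, 0], [0, 0, 0], [0, 0, 0], [0, 0, 0]])

```text
time_s: 8.18
tcp_pos: [0.5316, 0.1937, 0.0823]
eef_rot: [-2.033, 0.0, 1.423]
contact_force: [-0.3, -0.2, -0.3]
opening: -0.002
```

```bash
python3 -c "
from c import *
st()"
```

```text
8.1833 [0.5316 0.1937 0.0823] [-0.3 -0.2 -0.3]
corner [0.528  0.1943 0.0649]
[[ 0.148  0.441 -0.885]
 [ 0.989 -0.066  0.132]
 [-0.    -0.895 -0.446]]
```

>>> apply_moves(grip=[0, 0, 0, 0], dp=[[0, 0.09, 0.045], [0, 0.09, 0.045], [0, 0, 0], [0, 0, 0]], rotation=[[0, 0, 0], [0, 0, 0], [0, 0, 0], [0, 0, 0]])

```text
time_s: 8.52
tcp_pos: [0.5316, 0.1938, 0.0804]
eef_rot: [-2.033, -0.0, 1.423]
contact_force: [-1.3, 0.2, 1.3]
opening: 0.003
```

>>> apply_moves(grip=[0, 0, 0, 0], dp=[[0, 0.09, 0.045], [0, 0.09, 0.045], [0, 0, 0], [0, 0, 0]], rotation=[[0, 0, 0], [0, 0, 0], [0, 0, 0], [0, 0, 0]])

```text
time_s: 8.85
tcp_pos: [0.5316, 0.1937, 0.0783]
eef_rot: [-2.033, -0.0, 1.423]
contact_force: [-0.6, -0.3, 0.8]
opening: -0.002
```

```bash
python3 - <<'E'
from c import *
st()
p=eyes.read_camera("wrist"); im=p["pixels"]
cv2.imwrite("pics/w7.png",cv2.resize(im[150:290,150:350],None,fx=4,fy=4,interpolation=cv2.INTER_CUBIC))
E
```

```text
8.85 [0.5316 0.1937 0.0783] [-0.6 -0.3  0.8]
corner [0.5281 0.1943 0.0609]
[[ 0.148  0.441 -0.885]
 [ 0.989 -0.066  0.132]
 [ 0.    -0.895 -0.446]]
```

View pics/w7.png

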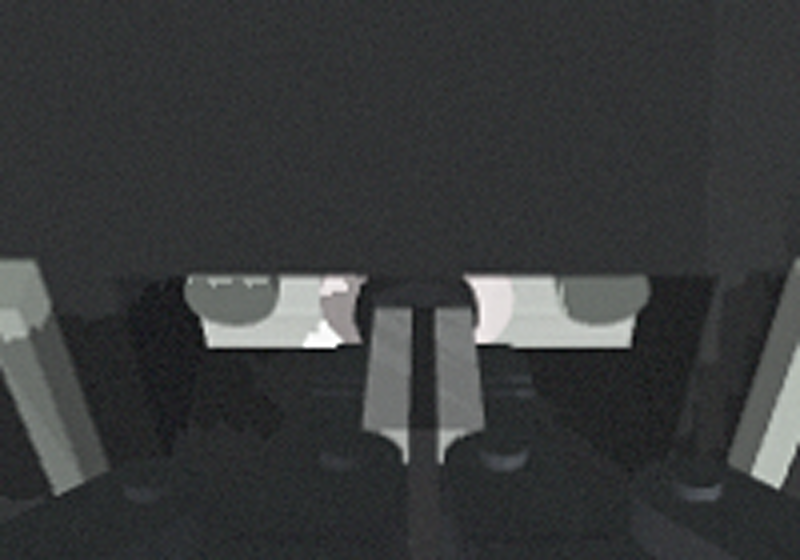

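The wrist picture shows both tips reaching over the button, its black top at (425,290) in the crop. Little force yet. I shift 3 mm toward the robot and go on down, watching the force.

>>> apply_moves(grip=[0, 0, 0, 0], dp=[[0, -0.04, 0.3], [0, 0.09, 0.045], [0, 0, 0], [0, 0, 0]], rotation=[[0, 0, 0], [0, 0, 0], [0, 0, 0], [0, 0, 0]])

```text
time_s: 9.23
tcp_pos: [0.5297, 0.1944, 0.0777]
eef_rot: [-2.036, -0.001, 1.423]
contact_force: [-1.8, -1.2, 7.6]
opening: 0.006
```

>>> apply_moves(grip=[0, 0, 0, 0], dp=[[0, 0.09, 0.045], [0, 0.09, 0.045], [0, 0, 0], [0, 0, 0]], rotation=[[0, 0, 0], [0, 0, 0], [0, 0, 0], [0, 0, 0]])

```text
time_s: 9.57
tcp_pos: [0.5299, 0.1945, 0.0772]
eef_rot: [-2.036, -0.0, 1.423]
contact_force: [-9.5, -2.1, 19.0]
opening: 0.005
```

Force rose to 19 N with no further travel, so the button is at its stop. Retracting along the axis, then I check.

>>> apply_moves(grip=[0, 0, 0, 0, 0, 0, 0], dp=[[0, -0.5, 0], [0, -3, 0], [0, -3.5, 0], [0, -3.5, 0], [0, -2.5, 0], [0, 0, 0], [0, 0, 0]], rotation=[[0, 0, 0], [0, 0, 0], [0, 0, 0], [0, 0, 0], [0, 0, 0], [0, 0, 0], [0, 0, 0]])

```text
time_s: 10.15
tcp_pos: [0.4716, 0.2033, 0.1922]
eef_rot: [-2.036, -0.002, 1.423]
contact_force: [-0.8, -0.6, -0.1]
opening: 0.002
```

```bash
python3 - <<'E'
from c import *
from station import tip_of
p=eyes.read_camera("wrist"); im=p["pixels"]
print(tip_of("breaker_top",p)[:2],tip_of("cover_pad",p)[:1])
st()
print([ (z,proj(p,[.5315,.1945,z]).round(1)) for z in (.062,.068)])
cv2.imwrite("pics/w8.png",cv2.resize(im[150:290,150:350],None,fx=4,fy=4,interpolation=cv2.INTER_CUBIC))
E
```

```text
[{'xyz': [0.5327, 0.1967, 0.064], 'score': 0.61}, {'xyz': [0.4971, 0.0336, -0.0004], 'score': 0.33}] []
10.3 [0.4703 0.202  0.1885] [ 0.3  0.4 -0.6]
corner [0.4667 0.2025 0.1711]
[[ 0.148  0.438 -0.887]
 [ 0.989 -0.067  0.132]
 [-0.002 -0.896 -0.443]]
[(0.062, array([[254.1, 180.7]])), (0.068, array([[254.1, 184.5]]))]
```

View pics/w8.png

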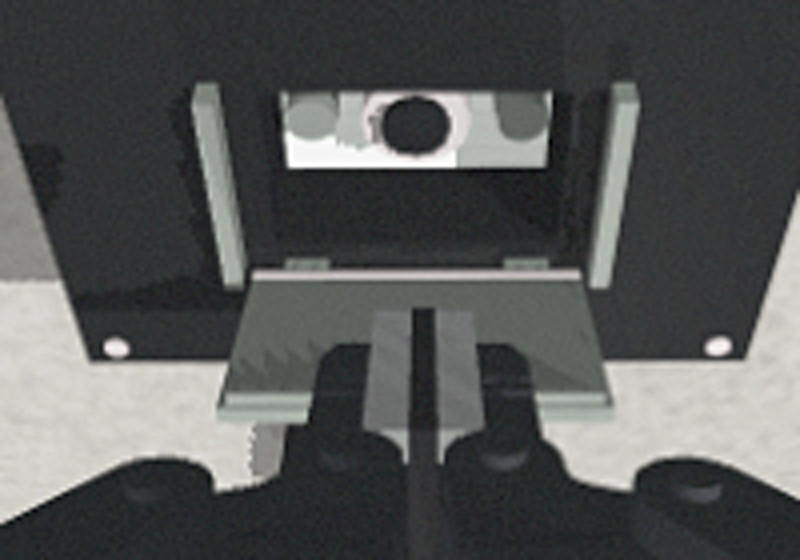

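The button top now shows at about (254,181), against a predicted 180.7 for home and 184.5 for tripped, so it is home. Next I go upright and over to behind the cover.

>>> apply_moves(grip=[0, 0, 0, 0, 0, 0, 0, 0, 0, 0], dp=[[0, -1, 0], [0, -1, 0], [0, 0, 0], [0, 0, 0], [0, -2.5, 0], [0, -1, -3], [0, 0, -3.5], [0, 0, -3.5], [0.15, 0, -1.5], [0, 0, 0]], rotation=[[6.6, 0, 0], [6.6, 0, 0], [6.6, 0, 0], [6.6, 0, 0], [0, 0, 0], [0, 0, 0], [0, 0, 0], [0, 0, 0], [0, 0, 0], [0, 0, 0]])

```text
time_s: 11.13
tcp_pos: [0.5802, 0.1869, 0.2413]
eef_rot: [-1.57, 0.002, 1.42]
contact_force: [0.4, -0.1, 0.0]
opening: 0.002
```

```bash
cat >> c.py <<'E'
def box():
    s=robot.observe(); M=R.from_euler("xyz",s["eef_rot"]).as_matrix(); t=s["tcp_pos"]+M@[0,.014,0]
    d=t-[0.541,0.193,0]; a=np.radians(-8.5)
    print("tip box mm",(1000*np.array([d[0]*np.cos(a)+d[1]*np.sin(a),-d[0]*np.sin(a)+d[1]*np.cos(a),d[2]])).round(1),"tilt",np.degrees(s["eef_rot"]+np.array([np.pi/2,0,0])).round(2),s["time_s"])
E
python3 - <<'E'
from c import *
p=eyes.read_camera("wrist"); eyes.read_camera("wrist")
box()
E
```

```text
tip box mm [ 36.1   0.  227.3] tilt [ 0.2   0.1  81.45] 11.2333
```

>>> apply_moves(grip=[0, 0, 0, 0, 0, 0], dp=[[0, 2, -0.9], [0, 3, 0], [0, 3, 0], [0, 2.2, 0], [0, 0, 0], [0, 0, 0]], rotation=[[0, 0, 0], [0, 0, 0], [0, 0, 0], [0, 0, 0], [0, 0, 0], [0, 0, 0]])

```text
time_s: 11.73
tcp_pos: [0.5837, 0.1869, 0.1399]
eef_rot: [-1.567, 0.002, 1.423]
contact_force: [-0.2, 0.9, -0.0]
opening: -0.001
```

```bash
python3 - <<'E'
from c import *
p=eyes.read_camera("scene"); im=p["pixels"]
cv2.imwrite("pics/s9.png",cv2.resize(im[100:220,220:420],None,fx=4,fy=4,interpolation=cv2.INTER_CUBIC))
box(); st()
E
```

```text
tip box mm [ 45.1   0.9 128.3] tilt [-4.000e-02  2.000e-02  8.154e+01] 11.7833
11.7833 [0.5857 0.1872 0.1423] [ 0.3 -0.7 -0.6]
corner [0.5748 0.1888 0.1283]
[[ 0.147  0.001 -0.989]
 [ 0.989 -0.     0.147]
 [-0.    -1.    -0.001]]
```

View pics/s9.png

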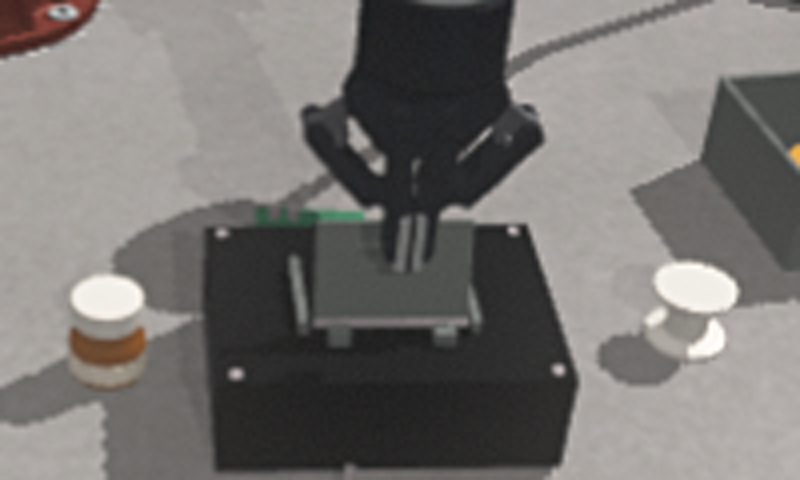

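The tip at (410,265) in the crop is behind the open cover and centred. Starting the closing arc.

>>> apply_moves(grip=[0, 0, 0, 0, 0, 0, 0], dp=[[0, 0.3, 1.7], [0, 0.4, 0.6], [0, 0.25, 0.6], [0, 0.25, 0.6], [0, 0.45, 0.5], [0, 0.45, 0.5], [0, 0, 0]], rotation=[[0, 0, 0], [0, 0, 0], [0, 0, 0], [0, 0, 0], [0, 0, 0], [0, 0, 0], [0, 0, 0]])

```text
time_s: 12.37
tcp_pos: [0.5407, 0.1938, 0.1202]
eef_rot: [-1.571, 0.0, 1.423]
contact_force: [0.2, 1.2, 0.8]
opening: -0.004
```

```bash
python3 - <<'E'
from c import *
p=eyes.read_camera("scene"); im=p["pixels"]
cv2.imwrite("pics/s10.png",cv2.resize(im[100:220,220:420],None,fx=4,fy=4,interpolation=cv2.INTER_CUBIC))
box(); st()
E
```

```text
tip box mm [ -0.3   0.6 106.2] tilt [4.000e-02 4.000e-02 8.153e+01] 12.4167
12.4167 [0.5408 0.1936 0.1202] [ 0.7 -0.4  1.1]
corner [0.5299 0.1953 0.1062]
[[ 0.147 -0.001 -0.989]
 [ 0.989 -0.001  0.147]
 [-0.001 -1.     0.001]]
```

View pics/s10.png

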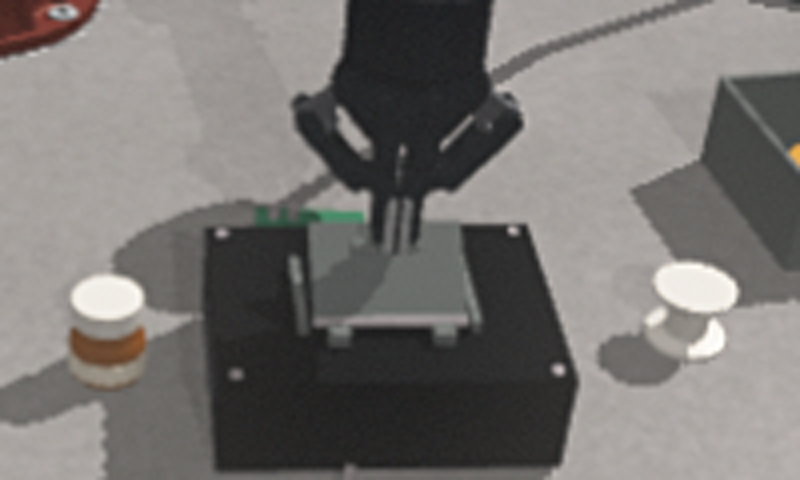

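The cover is folding down under the tips at (395,240). Continuing.

>>> apply_moves(grip=[0, 0, 0, 0, 0, 0, 0, 0], dp=[[0, 0.45, 0.4], [0, 0.45, 0.4], [0, 0.45, 0.25], [0, 0.45, 0.25], [0, 0.3, 0.1], [0, 0.2, 0.1], [0, 0, 0], [0, 0, 0]], rotation=[[0, 0, 0], [0, 0, 0], [0, 0, 0], [0, 0, 0], [0, 0, 0], [0, 0, 0], [0, 0, 0], [0, 0, 0]])

```text
time_s: 13.08
tcp_pos: [0.5266, 0.1958, 0.0977]
eef_rot: [-1.571, 0.001, 1.423]
contact_force: [0.7, -0.1, 1.4]
opening: 0.001
```

>>> apply_moves(grip=[0, 0, 0, 0, 0], dp=[[0, 0.15, 0], [0, 0.15, 0], [0, 0.1, 0], [0, 0, 0], [0, 0, 0]], rotation=[[0, 0, 0], [0, 0, 0], [0, 0, 0], [0, 0, 0], [0, 0, 0]])

```text
time_s: 13.5
tcp_pos: [0.527, 0.1958, 0.0938]
eef_rot: [-1.572, 0.0, 1.423]
contact_force: [0.3, -0.5, 1.3]
opening: -0.002
```

>>> apply_moves(grip=[0, 0, 0, 0], dp=[[0, 0.1, 0], [0, 0.1, 0], [0, 0, 0], [0, 0, 0]], rotation=[[0, 0, 0], [0, 0, 0], [0, 0, 0], [0, 0, 0]])

```text
time_s: 13.83
tcp_pos: [0.5273, 0.1959, 0.0922]
eef_rot: [-1.572, 0.0, 1.423]
contact_force: [-1.6, 0.6, 1.8]
opening: 0.001
```

>>> apply_moves(grip=[0, 0, 0, 0], dp=[[0, 0.1, 0], [0, 0, 0], [0, 0, 0], [0, 0, 0]], rotation=[[0, 0, 0], [0, 0, 0], [0, 0, 0], [0, 0, 0]])

```text
time_s: 14.17
tcp_pos: [0.5274, 0.1959, 0.0919]
eef_rot: [-1.572, 0.0, 1.423]
contact_force: [-2.8, -0.5, 5.2]
opening: 0.005
```

At the stop again, same height and force as the first press. Adding a hair more, then lifting straight off.

>>> apply_moves(grip=[0, 0, 0, 0, 0, 0, 0, 0, 0], dp=[[0, 0.05, 0], [0, 0, 0], [0, -0.6, 0], [0, -2, 0], [0, -3, 1], [0, -3, 2], [0, -2, 2], [0, 0, 0], [0, 0, 0]], rotation=[[0, 0, 0], [0, 0, 0], [0, 0, 0], [0, 0, 0], [0, 0, 0], [0, 0, 0], [0, 0, 0], [0, 0, 0], [0, 0, 0]])

```text
time_s: 14.92
tcp_pos: [0.4785, 0.2037, 0.1982]
eef_rot: [-1.577, -0.002, 1.424]
contact_force: [0.0, 0.2, -0.9]
opening: -0.001
```

>>> apply_moves(grip=[0, 0, 0, 0, 0, 0, 0, 0, 0, 0], dp=[[0, 0, 0], [0, 0, 0], [0, 0, 0], [0, 0, 0], [0, 0, 0], [0, 0, 0], [0, 0, 0], [0, 0, 0], [0, 0, 0], [0, 0, 0]], rotation=[[0, 0, 0], [0, 0, 0], [0, 0, 0], [0, 0, 0], [0, 0, 0], [0, 0, 0], [0, 0, 0], [0, 0, 0], [0, 0, 0], [0, 0, 0]])

```text
time_s: 15.75
tcp_pos: [0.4777, 0.2033, 0.1967]
eef_rot: [-1.573, -0.0, 1.423]
contact_force: [-0.3, 0.2, 0.0]
opening: 0.001
```

>>> apply_moves(grip=[0, 0, 0, 0, 0, 0, 0, 0, 0, 0], dp=[[0, 0, 0], [0, 0, 0], [0, 0, 0], [0, 0, 0], [0, 0, 0], [0, 0, 0], [0, 0, 0], [0, 0, 0], [0, 0, 0], [0, 0, 0]], rotation=[[0, 0, 0], [0, 0, 0], [0, 0, 0], [0, 0, 0], [0, 0, 0], [0, 0, 0], [0, 0, 0], [0, 0, 0], [0, 0, 0], [0, 0, 0]])

```text
time_s: 16.58
tcp_pos: [0.4777, 0.2033, 0.1966]
eef_rot: [-1.573, -0.0, 1.423]
contact_force: [-0.7, -0.9, 0.2]
opening: -0.001
```

```bash
python3 - <<'E'
from c import *
from station import tip_of
o=[]
for c in ("wrist","scene"):
    p=eyes.read_camera(c); im=p["pixels"]; print(tip_of("cover_pad",p)[:1])
    if c=="scene":
        for t in ("flux_jar","spool","screwdriver","circuit_board"): print(t,tip_of(t,p)[:1])
    o.append(im if c=="wrist" else cv2.resize(im[100:220,220:420],(512,307)))
cv2.imwrite("pics/f.png",cv2.resize(np.vstack(o),None,fx=.85,fy=.85)[:600]); st()
E
```

```text
[{'xyz': [0.528, 0.1935, 0.0764], 'score': 0.79}]
[]
flux_jar [{'xyz': [0.4921, 0.039, -0.0056], 'score': 0.76}]
spool [{'xyz': [0.5238, 0.4027, 0.0025], 'score': 0.62}]
screwdriver [{'xyz': [0.6969, 0.1292, -0.0041], 'score': 0.9}]
circuit_board [{'xyz': [0.3795, 0.1922, 0.0032], 'score': 0.65}]
16.9833 [0.4777 0.2033 0.1966] [ 0.6 -0.3 -0.3]
corner [0.4668 0.2049 0.1826]
[[ 0.148  0.002 -0.989]
 [ 0.989 -0.     0.148]
 [-0.    -1.    -0.002]]
```

View pics/f.png

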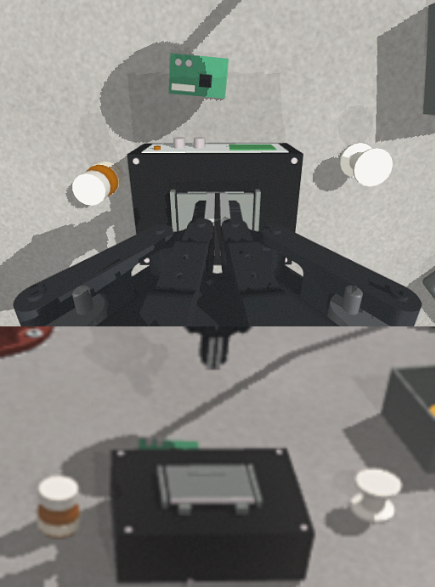

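The picture shows the cover shut flat at (208,485) with the tips well clear of it at (213,360). It stayed shut for more than 2 s after release, and the bystanders are where they were. Handing in.

```bash
python3 -c "
from station import robot
print(robot.close_job())"
```

```text
the job is handed in; nothing more can be done
None
```

I pressed the cover to its stop (about 5 N) and it popped open. With the tool tilted clear of the open cover, I pushed the breaker button to its end stop (19 N, no more travel). I then folded the cover down from behind, pressed it to its stop again (about 5 N), lifted off and handed the job in at about 17 s.

**Checks that passed:**
- **Button:** after the press, its top showed at image row 181, against a predicted 180.7 for home and 184.5 for tripped.
- **Cover:** the last pictures, taken more than 2 s after release, showed it lying flat and shut. The network placed the pad at 76 mm above the bench, against the 81 mm expected when latched and within about 5 mm.
- **Hand clear:** the fingertips were about 10 cm above the cover, with no contact force beyond noise.
- **Bystanders:** the jar, spool, screwdriver and board read within about 5 mm of where they started, which is about the networks' accuracy.

**Checks that disagreed or failed:**
- **Button contact:** the tilted fingertip met the button about 4 mm lower than I had worked out, because the tips are narrower than I assumed. I pressed on until the force rose.
- **Missed detections:** the network did not find the pad in the last scene picture.
- **Button under the shut cover:** I could not see it again after closing, so its final position rests on the check made before closing.

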